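# Slide the sample holder round the L-slot into the light gate

### The arm

A 6-joint arm with a two-finger parallel gripper is mounted at the origin on a cart in front of the work surface, level with it; the furniture and walls round the work are solid. World frame = base frame: x ahead of the robot, y to its left, z up, the work surface at z = 0. Lengths are in m, angles in rad, forces in N, time in s.
With the tool pointing down it reaches from about 0.375 to 0.975 m from the base axis. Payload 3.8 kg.
Tool frame: the origin (TCP) lies at the very end of the fingers, on their centre line; the grasp point (between the pads) lies bot.grasp_offset behind it (bot.grasp_offset is the distance from the TCP to the grasp point, in m); y points along the fingers, x is the direction in which the jaws open and shut, and the axes are right-handed (so a half turn about y gives the same grasp; the last joint's range is limited). The gripper opens to 85 mm and grips with 20 to 120 N. Pads are 22 mm wide; open, the fingers measure 114 mm over their backs; the gripper's body (76 mm by 85 mm) begins 54 mm behind the grasp point. The pads swing forward as they close: fully open they stand 13 mm farther back than shut.
Start: joints at [-1.266, 0.264, 1.604, -0, 1.274, -0.037], TCP at [0.226, -0.636, 0.231] pointing down, gripper open.
Joint ranges: [-2.63, 2.63], [-0.94, 2.18], [0.31, 2.57], [-1.31, 4.45], [0, 2.66], [-2.55, 2.55]. Speed limits (rad/s): [2.57, 2.57, 3.14, 3.14, 3.14, 3.14].

### API

Orientations are given as a rotation vector (axis times angle).
In Python, from workcell import sensors, read_camera, job, bot gives the robot as it stands.
- The arm moves only by the tool arm_command, never from a script. Its argument "deltas" is a list of rows, each a list of 4 numbers: the shift along the tool's x, y, z in m, then the turn about the tool's y in rad. A call has 1 to 20 rows; each row shifts and turns the commanded pose from where the row before left it, along the tool's axes as they then stand; what a row does not reach is not made up. A row lasts 1/8 s, in which the tool goes at most 62.5 mm and 10.7 degrees, less where a joint would pass 70% of its speed; a pose out of reach is approached as far as the arm can. A call is refused whole if a number of a shift passes 0.0625 or a number of a turn 0.188, either way. A call with a gripper value outside its range is refused whole. "fingers" is the finger opening in m, from 0 to 0.0854, set as the call begins (left out, the last holds). The fingers move at their own pace and stop on an object; "newtons" is the grip in N (left out, the last holds). Time passes only in rows, so rows that do not move let the fingers close. It gives the time, the measured TCP pose, the force and the opening at its end, in the units of the state.
- sensors.read_state(): the state, without advancing time (a new reading comes with each control period).
- read_camera(name): name is "side" or "top"; returns a dict with "color" (420x560x3 uint8, red, green, blue), "vfov" (degrees; the focal length in pixels is half the picture's height over the tangent of half this angle, whatever the lens; pixels are square), "cx", "cy" (the principal point, pixels), "R" (3x3) and "t" (3): a world point X has camera coordinates R X + t. Camera axes: x right, y down, z forward; pixel columns grow to the right and rows downward; lengths in m; the calibration is good to about 2 mm. A picture is of the moment at which its call begins. There is no depth.
- job.finish_job(): hands the job in, once; it reports no verdict.
The state is a dict: "time": time; "q": joint angles; "joint_vel": joint speeds; "joint_torque": joint torques, N m; "tool_pos": TCP position; "tcp_rot": TCP orientation; "wrist_force": force on the tool from outside, world axes, zero at the start; "torque": the same for the moment, N m; "width": opening from 0.0 (shut) to 1.0 (fully open).
Only numpy, scipy, OpenCV 4.12 (cv2) and the standard library are available. Lean on these libraries where they do the work, as an engineer would, in place of code of your own. Each camera call takes 0.05 s, during which the arm holds its last target.

### The job

A small dropper bottle stands in a round holder whose pin runs in the L-shaped slot of the metal guide board. With your fingertips, push the holder along the long leg of the slot to the corner, then push it on round the corner along the short leg, fully home against the end of the slot between the two sensor posts. Only push: do not lift the holder or the bottle, keep the bottle upright in its holder, leave the stopper, spirit lamp and tape roll where they stand, and take the hand away at the end.

Things in the scene. Friction and masses are not known exactly. Their poses are not given: they have to be found in the camera images.
- guide_board: Fixed guide board: metal plate on a black base, flat top 22 mm above the chest top. Origin on the chest top, z up. Own frame, mm: plate x -65..65, y -92..113; slot 16 wide, 14 deep; holder's centre runs along x = -25 from y = -56 to 55 (corner), then along y = 55 from x = -25 to 26 (closed end). First push is along board +y, second along board +x (away from the robot). Yaw varies up to 0.4 rad.
- corner (a point): Point on the centre line of the slot at its corner, level with the plate's top (22 mm above the chest top). Axes as the guide board.
- slot_end (a point): Where the holder's origin rests when fully home, or up to 1.5 mm beyond (pin clearance): end of the short leg, on its centre line, at plate-top level; axes as the guide board. A black sensor post (22 x 16 mm along board x, y; 44 mm tall above the plate) stands 42 mm to either side along the board's y, leaving 68 mm between the posts.
- holder: Loose grey round holder, 0.2 kg: flange 52 mm across, 5 mm thick, flat on the plate; on it a cup 33 mm across, its rim 30 mm above the plate; below, a pin 13 mm across, 11 mm long, in the slot. Origin on the axis at the flange's underside (plate-top level), z up; yaw does not matter. Slides freely with about 1 N of friction; starts in the first half of the long leg.
- bottle: Small amber dropper bottle with a white nozzle, 22 mm across, 52 mm tall, 30 g, standing loose in the holder's cup (its foot 7 mm above the plate, its top 59 mm above the plate). Origin at the centre of its underside; z up.
- stopper: Black rubber stopper, 26 mm across and 26 mm tall, standing loose on the guide board beside the long leg, on the short leg's side; not to be disturbed. Origin at the centre of its underside.
- lamp: Glass spirit lamp, 73 mm across, 72 mm tall, on the chest top near the board's -y end; not to be disturbed. Origin at the centre of its underside.
- tape: Roll of brown tape, 96 mm across, 48 mm tall, lying flat on the chest top near the board's +y end; not to be disturbed. Origin at the centre of its underside.
Things that resemble listed ones, but are neither listed nor needed, are in the scene too. There is more than one size of the bottle; the job needs the largest.

How it is judged:
By the outcome, as a careful person would: the job done as asked, in the order asked, and still so for the second after the job is handed in, with the robot touching nothing.
It also fails if it takes over 48 s, if anything falls off the work surface, if the arm or the gripper's body presses on something with over 40 N, if the wrist force passes 120 N, or if a joint passes its speed limit or range.

## Working session

There is one attempt and no reset: what is moved stays moved. The work goes in short steps, Python scripts to look and compute and a tool call to move; the robot and the scene stay as the last step left them, time stands still between calls to the robot, and variables do not carry over. Pictures are saved under pics/ and viewed, and the job is handed in when it is done.

Besides the shell and the picture viewer there is one more tool, called after "Request:" in YAML: its name, and indented under it one key for each argument. arm_command: Moves the arm, as the interface text tells. Its arguments: {"type":"object","properties":{"deltas":{"type":"array"},"fingers":{"type":"number"},"newtons":{"type":"number"}},"required":["deltas"]}

```bash
ls; mkdir -p pics; python3 - <<'E'
from workcell import sensors, read_camera, job, bot
import cv2, numpy as np, pickle
s=sensors.read_state(); print({k:np.round(v,3).tolist() for k,v in s.items()}); print(bot.grasp_offset)
d={}
for n in("side","top"):
    c=read_camera(n); d[n]=c; cv2.imwrite(f"pics/{n}0.png",c["color"][:,:,::-1]); print(n,c["vfov"],c["cx"],c["cy"],np.round(c["R"],3).tolist(),c["t"], (-c["R"].T@c["t"]).round(3))
pickle.dump(d,open("c0.pkl","wb"))
E
```

```text
pics
{'time': 0.0, 'q': [-1.266, 0.265, 1.605, 0.0, 1.274, -0.037], 'joint_vel': [0.0, -0.001, -0.002, -0.001, -0.001, 0.001], 'joint_torque': [0.002, -51.511, -36.732, 0.0, 0.013, 0.0], 'tool_pos': [0.226, -0.635, 0.23], 'tcp_rot': [-1.35, 0.955, -0.952], 'wrist_force': [0.503, -0.153, -0.037], 'torque': [0.012, 0.005, 0.018], 'width': 0.998}
0.0187
side 44.80928190869275 275.4462861873082 212.2730041987553 [[0.823, -0.568, -0.019], [-0.212, -0.276, -0.938], [0.527, 0.776, -0.347]] [-0.40907533  0.16547318  0.68776693] [ 0.009 -0.72   0.386]
top 48.487333116204574 275.3702484599844 210.54823449858117 [[-0.121, -0.993, -0.001], [-0.972, 0.119, -0.204], [0.202, -0.024, -0.979]] [0.0674102  0.50680785 0.87321669] [0.324 0.028 0.958]
```

View pics/side0.png

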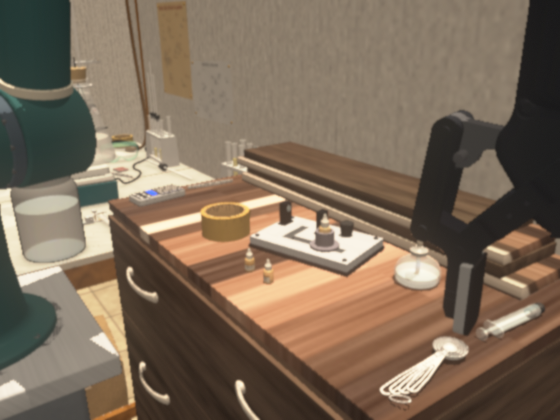

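View pics/top0.png

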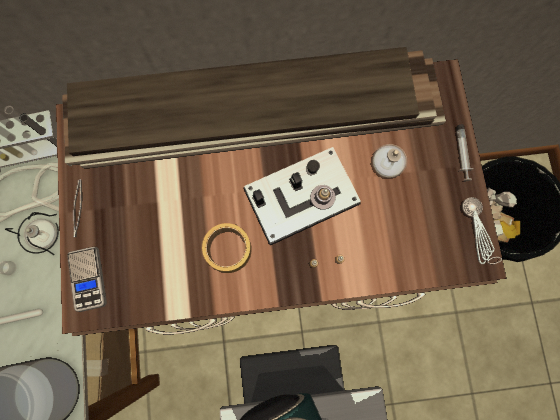

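The top view shows the white plate (about 245–360, 150–242) with the holder and bottle at (322,195), the slot corner near (285,210), posts at (259,198) and (297,180), and the stopper at (313,167). The tape is at (226,247) and the lamp at (389,161). Two small decoy bottles stand at (314,263) and (339,259).

```bash
cat > h.py <<'E'
import numpy as np, cv2, pickle
def K(c):
    h=c["color"].shape[0]; f=h/2/np.tan(np.radians(c["vfov"])/2)
    return np.array([[f,0,c["cx"]],[0,f,c["cy"]],[0,0,1]])
def cast(c,uv,z):
    uv=np.atleast_2d(np.array(uv,float)); d=np.c_[uv,np.ones(len(uv))]@np.linalg.inv(K(c)).T@c["R"]
    o=-c["R"].T@c["t"]; return o+d*((z-o[2])/d[:,2])[:,None]
def proj(c,X):
    p=(np.atleast_2d(X)@c["R"].T+c["t"])@K(c).T; return p[:,:2]/p[:,2:]
E
python3 - <<'E'
from h import *
d=pickle.load(open("c0.pkl","rb")); c=d["top"]; im=c["color"][:,:,::-1]
g=cv2.cvtColor(im,cv2.COLOR_BGR2HSV)
m=((g[:,:,1]<45)&(g[:,:,2]>150)).astype(np.uint8); m[:130]=0;m[260:]=0;m[:,:230]=0;m[:,368:]=0
m=cv2.morphologyEx(m,cv2.MORPH_OPEN,np.ones((3,3)))
cs,_=cv2.findContours(m,0,2); k=max(cs,key=cv2.contourArea); r=cv2.minAreaRect(k); print(r)
b=cv2.boxPoints(r); print(b); P=cast(c,b,.022); print(P.round(4)); print([np.linalg.norm(P[i]-P[i-1]).round(4) for i in range(4)])
# corner polygon by hull approx
h=cv2.convexHull(k); a=cv2.approxPolyDP(h,4,True)[:,0]; print(a)
cv2.imwrite("pics/topz.png",cv2.resize(im[140:260,230:370],None,fx=5.5,fy=5,interpolation=2)[:600])
s=d["side"]["color"][:,:,::-1]; cv2.imwrite("pics/sidez.png",cv2.resize(s[190:290,230:400],None,fx=4.7,fy=4.7,interpolation=2))
E
```

```text
((301.765380859375, 193.39297485351562), (61.84426498413086, 98.97682189941406), 65.43283081054688)
[[243.90076 185.84537]
 [333.91766 144.6948 ]
 [359.63    200.94058]
 [269.6131  242.09116]]
[[ 0.5773  0.063   0.022 ]
 [ 0.6435 -0.1354  0.022 ]
 [ 0.5164 -0.1701  0.022 ]
 [ 0.4542  0.024   0.022 ]]
[np.float64(0.1291), np.float64(0.2091), np.float64(0.1317), np.float64(0.2039)]
[[335 152]
 [356 193]
 [355 203]
 [270 241]
 [247 192]
 [251 183]
 [325 150]]
```

```bash
sleep 1
```

```text
(no output)
```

View pics/topz.png

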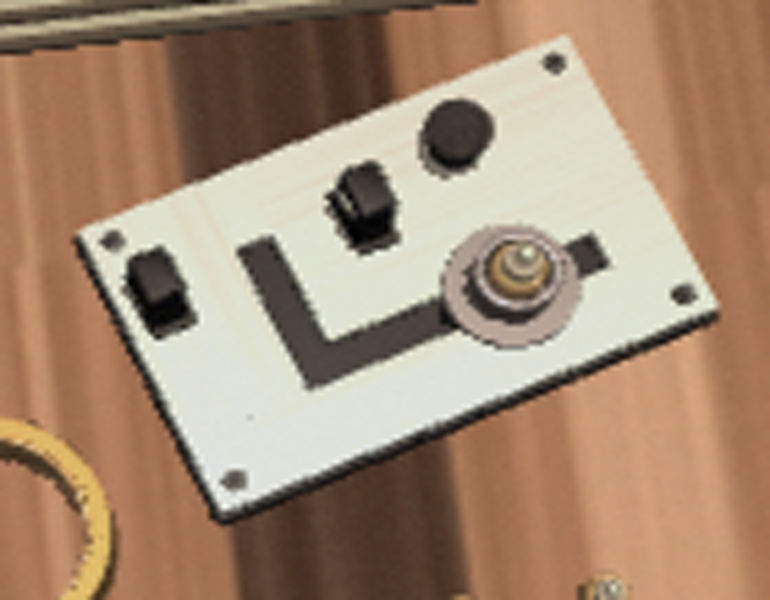

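View pics/sidez.png

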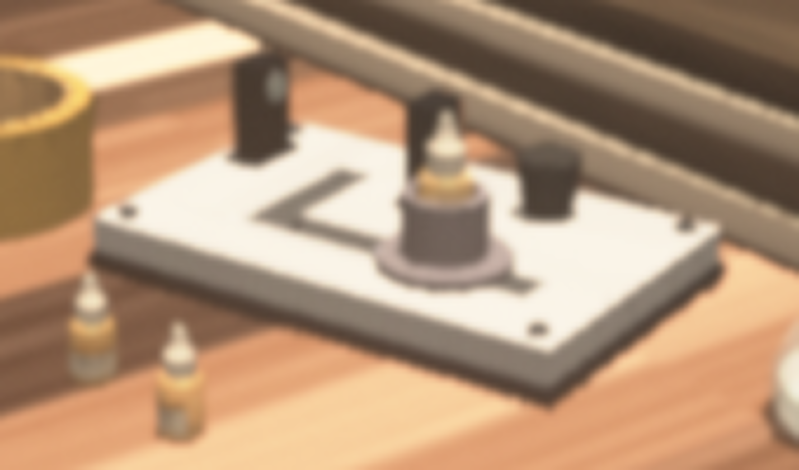

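```bash
cat > fit.py <<'E'
from h import *
d=pickle.load(open("c0.pkl","rb")); c=d["top"]
Z=np.array([[568,37],[718,310],[222,515],[78,235],[312,388],[327,340],[240,248],[272,237],[597,235],[610,265]])
uv=Z/[5.5,5]+[230,140]-0.4
B=np.array([[65,-92],[-65,-92],[-65,113],[65,113],[-33,63],[-17,47],[34,63],[34,47],[-17,-64],[-33,-64]])/1000.
P=cast(c,uv,.022)[:,:2]
# rigid fit
mb=B.mean(0);mp=P.mean(0);H=(B-mb).T@(P-mp);U,S,V=np.linalg.svd(H);R=V.T@U.T
t=mp-R@mb; yaw=np.arctan2(R[1,0],R[0,0])
print("det",np.linalg.det(R),"yaw",yaw,"t",t); print(((P-(B@R.T+t))*1000).round(1).tolist())
w=lambda x,y:R@np.array([x,y])/1000+t
print("corner",w(-25,55),"end",w(26,55), "start",w(-25,-56))
inv=lambda p:(R.T@(np.array(p)-t)*1000).round(1)
F=lambda x,y,z:cast(c,np.array([x,y])/[5.5,5]+[230,140]-0.4,z)[0,:2]
print("holder",F(511,287,.026),inv(F(511,287,.026)),"nozzle",inv(F(524,250,.081)),"stopper",inv(F(460,130,.048)),"posts",inv(F(155,270,.066)),inv(F(367,188,.066)))
np.savez("board.npz",R=R,t=t)
# side check
s=d["side"]
for n,p in dict(c=(-65,-92),d=(-65,113),corner=(-25,55)).items():
    q=proj(s,[*w(*p),.022])[0]; print(n,((q-[230,190])*4.7).round(0))
# lamp/tape
for n,u,z in(("lamp",(389,161),.03),("tape",(226,247),.048)): print(n,cast(c,u,z)[0,:2],inv(cast(c,u,z)[0,:2]))
E
python3 fit.py
```

```text
det 0.9999999999999992 yaw 0.30874813643308413 t [ 0.54943076 -0.06444077]
[[-0.6, -0.1], [-0.5, 0.9], [-0.1, 0.0], [-1.3, 0.4], [2.1, -1.5], [1.2, 0.8], [0.1, -2.4], [-1.5, 0.3], [-0.7, -0.1], [1.3, 1.8]]
corner [ 0.50890025 -0.01963812] end [ 0.5574887  -0.00414094] start [ 0.5426294  -0.12538945]
holder [ 0.53308409 -0.09487572] [-24.8 -24. ] nozzle [-23. -24.] stopper [ 38.3 -31.3] posts [27.6 96.5] [26.2 13.3]
c [542. 348.]
d [ 86. 213.]
corner [266. 214.]
lamp [ 0.59151338 -0.2424284 ] [ -14.  -182.4]
tape [0.45137867 0.11022666] [-40.3 196.2]
```

```bash
cat > nav.py <<'E'
import numpy as np
from scipy.spatial.transform import Rotation as Ro
from workcell import sensors
b=np.load("board.npz");R,t=b["R"],b["t"]
s=sensors.read_state(); T=Ro.from_rotvec(s["tcp_rot"]).as_matrix(); p=np.array(s["tool_pos"])
def show():
    print("t",round(s["time"],2),"pos",p.round(4),"board mm",(R.T@(p[:2]-t)*1000).round(1),"z",(p[2]*1000).round(1),"F board",(R.T@np.array(s["wrist_force"])[:2]).round(1),round(s["wrist_force"][2],1),"w",round(s["width"],3))
    print("tool x in board",(R.T@T[:2,0]).round(3),"tool y",T[:,1].round(3),"tool z in board",(R.T@T[:2,2]).round(3),"q",np.round(s["q"],2))
def to(x,y,z):
    g=np.r_[R@np.array([x,y])/1000+t,z]; print("delta tool mm",(T.T@(g-p)*1000).round(1))
show()
E
python3 - <<'E'
from nav import *
to(-25,-75,.15)
M=np.array(T)
bx=np.r_[R[:,0],0]
v=T.T@bx; print("turn about y to align x with board x:",np.arctan2(-v[2],v[0]))
E
```

```text
t 0.1 pos [ 0.2261 -0.6353  0.2301] board mm [-481.6 -445.6] z 230.1 F board [ 1.1 -1. ] 0.0 w 1.0
tool x in board [ 0.033 -0.999] tool y [-0.001  0.002 -1.   ] tool z in board [0.999 0.033] q [-1.27  0.26  1.61  0.    1.27 -0.04]
delta tool mm [-355.2   80.8  468.5]
turn about y to align x with board x: -1.5377645352600984
```

Request:
arm_command:
  deltas:
    - [-0.0254,0,0.0335,0]
    - [-0.0254,0,0.0335,0]
    - [-0.0254,0,0.0335,0]
    - [-0.0254,0,0.0335,0]
    - [-0.0254,0,0.0335,0]
    - [-0.0254,0,0.0335,0]
    - [-0.0254,0,0.0335,0]
    - [-0.0254,0,0.0335,0]
    - [-0.0254,0,0.0335,0]
    - [-0.0254,0,0.0335,0]
    - [-0.0254,0,0.0335,0]
    - [-0.0254,0,0.0335,0]
    - [-0.0254,0,0.0335,0]
    - [-0.0254,0,0.0335,0]
  fingers: 0
  newtons: 20

```text
time: 1.85
tool_pos: [0.5492, -0.1424, 0.2308]
tcp_rot: [-1.352, 0.954, -0.953]
wrist_force: [0.9, 0.3, 0.3]
width: 0.001
```

Request:
arm_command:
  deltas:
    - [0,0,0,-0.171]
    - [0,0,0,-0.171]
    - [0,0,0,-0.171]
    - [0,0,0,-0.171]
    - [0,0,0,-0.171]
    - [0,0,0,-0.171]
    - [0,0,0,-0.171]
    - [0,0,0,-0.171]
    - [0,0,0,-0.17]
    - [0,0,0,0]
    - [0,0,0,0]

```text
time: 3.22
tool_pos: [0.5487, -0.1437, 0.231]
tcp_rot: [-1.557, -0.24, 0.241]
wrist_force: [0.5, -0.1, -0.2]
width: 0.0
```

```bash
python3 - <<'E'
from nav import *
to(-25,-75,.06);to(-25,-75,.035)
E
```

```text
t 3.23 pos [ 0.5487 -0.1437  0.231 ] board mm [-24.8 -75.2] z 231.0 F board [ 0.4 -0.3] -0.2 w 0.0
tool x in board [ 1.    -0.003] tool y [-0.001  0.    -1.   ] tool z in board [0.003 1.   ] q [-0.3   0.06  1.84  0.    1.24 -0.61]
delta tool mm [ -0.2 171.    0.2]
delta tool mm [ -0.2 196.    0.2]
```

Request:
arm_command:
  deltas:
    - [0,0.03,0,0]
    - [0,0.03,0,0]
    - [0,0.03,0,0]
    - [0,0.03,0,0]
    - [0,0.03,0,0]
    - [0,0.025,0,0]
    - [0,0.015,0,0]
    - [0,0.006,0,0]
    - [0,0,0,0]

```text
time: 4.35
tool_pos: [0.5492, -0.1438, 0.0355]
tcp_rot: [-1.557, -0.242, 0.242]
wrist_force: [-0.4, 0.7, 0.3]
width: 0.005
```

```bash
cat > look.py <<'E'
import sys,cv2,pickle
from workcell import read_camera
n=sys.argv[1]; d={k:read_camera(k) for k in("top","side")}; pickle.dump(d,open(f"c{n}.pkl","wb"))
a=cv2.resize(d["top"]["color"][140:260,230:370],None,fx=3,fy=3,interpolation=2); b=cv2.resize(d["side"]["color"][180:290,230:380],None,fx=360/110,fy=360/110,interpolation=2)
cv2.imwrite(f"pics/l{n}.png",cv2.cvtColor(cv2.hconcat([a,b[:,:380]]),cv2.COLOR_RGB2BGR))
E
python3 look.py 1; python3 -c "import nav"
```

```text
t 4.45 pos [ 0.5499 -0.144   0.0363] board mm [-23.8 -75.9] z 36.3 F board [-0.8 -0.5] 0.8 w 0.003
tool x in board [ 1. -0.] tool y [ 0.002 -0.001 -1.   ] tool z in board [0. 1.] q [-0.3   0.26  2.    0.    0.88 -0.61]
```

View pics/l1.png

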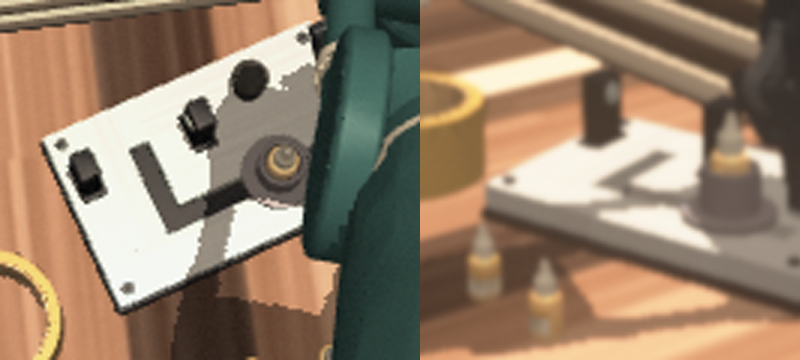

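The holder and bottle are undisturbed at (283,165) in the left panel. The hand is down on the −y side of the holder. Now the first push.

Request:
arm_command:
  deltas:
    - [0,0,0.006,0]
    - [0,0,0.005,0]
    - [0,0,0.004,0]
    - [0,0,0.004,0]
    - [0,0,0.004,0]
    - [0,0,0.004,0]
    - [0,0,0.005,0]
    - [0,0,0.006,0]
    - [0,0,0.006,0]
    - [0,0,0.006,0]
    - [0,0,0.006,0]
    - [0,0,0.006,0]
    - [0,0,0.006,0]
    - [0,0,0.006,0]
    - [0,0,0.006,0]
    - [0,0,0.004,0]
    - [0,0,0.003,0]
    - [0,0,0.002,0]
    - [0,0,0,0]

```text
time: 6.82
tool_pos: [0.5217, -0.0587, 0.0352]
tcp_rot: [-1.557, -0.242, 0.243]
wrist_force: [-1.0, 0.9, 0.0]
width: 0.001
```

```bash
python3 look.py 2; python3 -c "import nav"
```

```text
t 6.92 pos [ 0.5218 -0.0589  0.0352] board mm [-24.7  13.7] z 35.2 F board [-0.1 -0.2] -0.3 w 0.007
tool x in board [1. 0.] tool y [-0.  0. -1.] tool z in board [-0.  1.] q [-0.16  0.19  2.09  0.    0.86 -0.47]
```

View pics/l2.png

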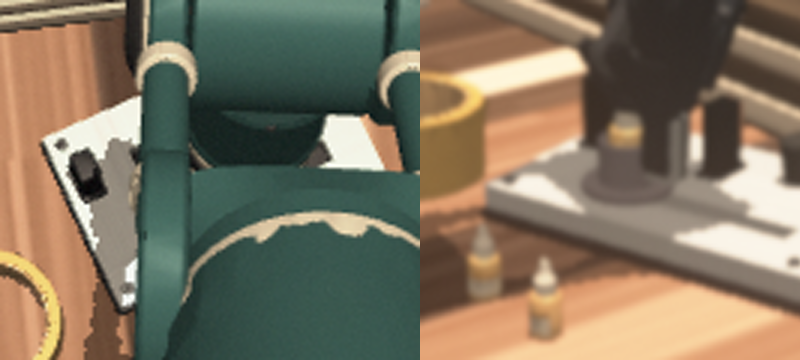

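The side panel shows the holder still upright at about (628,185), with the fingers touching its cup. I'll measure where it is.

```bash
python3 - <<'E'
from h import *
b=np.load("board.npz")
c=pickle.load(open("c2.pkl","rb"))["side"]; im=c["color"]
cv2.imwrite("pics/z2.png",cv2.resize(im[190:260,260:360,::-1],None,fx=8,fy=8,interpolation=2))
for y in(40,42,44,48,55):
    w=b["R"]@np.array([-25,y])/1e3+b["t"]; print(y,((proj(c,np.array([[*w,.025],[*w,.052]]))-[260,190])*8).round())
E
```

```text
40 [[266. 366.]
 [265. 255.]]
42 [[259. 364.]
 [258. 254.]]
44 [[252. 362.]
 [251. 252.]]
48 [[238. 359.]
 [237. 248.]]
55 [[213. 352.]
 [212. 242.]]
```

View pics/z2.png

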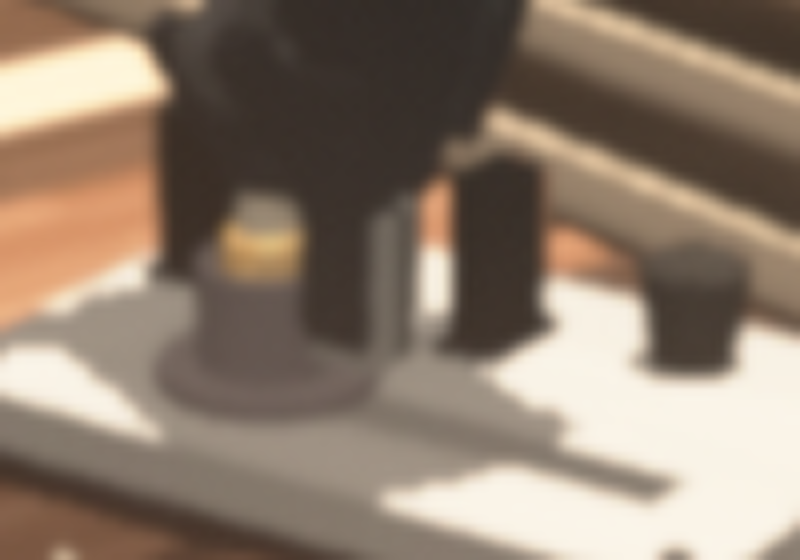

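The flange spans x 158–380 in the zoom, which puts the holder at board y≈40–41. That matches the 27.5 mm finger offset, and the posts and stopper are clear. I'll push on about 14 mm.

Request:
arm_command:
  deltas:
    - [0,0,0.003,0]
    - [0,0,0.004,0]
    - [0,0,0.003,0]
    - [0,0,0.002,0]
    - [0,0,0.001,0]
    - [0,0,0.001,0]
    - [0,0,0,0]

```text
time: 7.8
tool_pos: [0.5176, -0.0455, 0.0353]
tcp_rot: [-1.557, -0.242, 0.243]
wrist_force: [0.1, 0.4, -0.4]
width: 0.002
```

Request:
arm_command:
  deltas:
    - [0,0,0.0005,0]
    - [0,0,0.0005,0]
    - [0,0,0,0]

```text
time: 8.18
tool_pos: [0.5177, -0.0451, 0.0355]
tcp_rot: [-1.558, -0.243, 0.242]
wrist_force: [0.6, -3.6, 0.3]
width: 0.0
```

```bash
python3 -c "import nav"
```

```text
t 8.18 pos [ 0.5177 -0.0451  0.0355] board mm [-24.3  28.1] z 35.5 F board [-0.5 -3.7] 0.3 w 0.0
tool x in board [1. 0.] tool y [ 0.001 -0.001 -1.   ] tool z in board [-0.  1.] q [-0.13  0.18  2.1  -0.    0.86 -0.44]
```

Force rises to 3.7 N at tool y=28.1, so the holder is at y≈55.6 against the corner wall. Next I'll back off, go round low, turn 90° and line up for the second push.

Request:
arm_command:
  deltas:
    - [0,0,-0.004,0]
    - [0,0,-0.008,0]
    - [0,0,-0.01,0]
    - [0,-0.005,0,0]
    - [-0.012,-0.005,0,0]
    - [-0.02,0,0,0]
    - [-0.016,0,0,0]
    - [-0.006,0,0,0]
    - [0,0,0,0.175]
    - [0,0,0,0.175]
    - [0,0,0,0.175]
    - [0,0,0,0.175]
    - [0,0,0,0.175]
    - [0,0,0,0.175]
    - [0,0,0,0.175]
    - [0,0,0,0.175]
    - [0,0,0,0.171]
    - [0,0,0,0]
    - [0,0,0,0]

```text
time: 10.55
tool_pos: [0.4725, -0.082, 0.0453]
tcp_rot: [-1.341, 0.977, -0.977]
wrist_force: [-0.1, 0.2, 0.4]
width: -0.004
```

```bash
python3 -c "
from nav import *
to(-75,55,.035)"; python3 look.py 3
```

```text
t 10.55 pos [ 0.4725 -0.082   0.0453] board mm [-78.7   6.6] z 45.3 F board [-0.1  0.3] 0.4 w -0.004
tool x in board [ 0.003 -1.   ] tool y [ 0.  0. -1.] tool z in board [1.    0.003] q [-0.22  0.1   2.18  0.    0.86  1.04]
delta tool mm [-48.4  10.3   3.8]
```

View pics/l3.png

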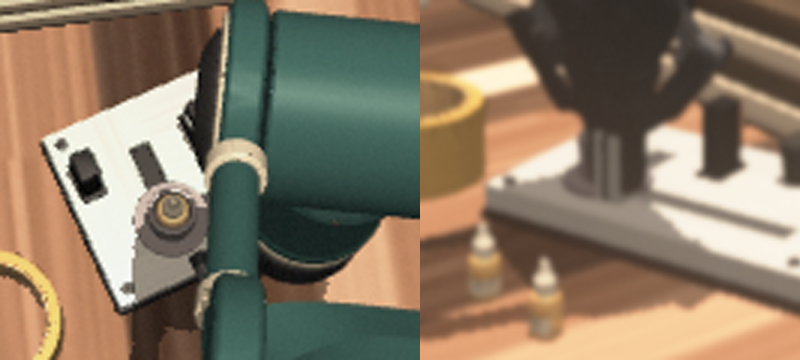

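The holder sits at the corner at (172,217) in the left panel, with the bottle upright in it and the hand clear. I'll convert that to board coordinates while moving.

Request:
arm_command:
  deltas:
    - [-0.008,0,0,0]
    - [-0.012,0,0,0]
    - [-0.012,0,0,0]
    - [-0.01,0.004,0,0]
    - [-0.0064,0.006,0,0]
    - [0,0,0,0]
    - [0,0,0,0]

```text
time: 11.52
tool_pos: [0.4579, -0.036, 0.0352]
tcp_rot: [-1.34, 0.979, -0.979]
wrist_force: [0.1, -0.6, 0.2]
width: 0.001
```

```bash
python3 look.py 4; python3 - <<'E'
from h import *
from nav import *
c=pickle.load(open("c4.pkl","rb"))["top"]
c3=pickle.load(open("c3.pkl","rb"))["top"]
print("holder",(R.T@(cast(c3,[230+172/3,140+217/3],.027)[0,:2]-t)*1e3).round(1),"bottle top",(R.T@(cast(c3,[230+173/3,140+206/3],.08)[0,:2]-t)*1e3).round(1))
to(-53,55,.035)
E
```

```text
t 11.62 pos [ 0.4582 -0.0362  0.0354] board mm [-78.4  54.7] z 35.4 F board [-0.7 -0.5] -0.4 w 0.001
tool x in board [-0. -1.] tool y [ 0. -0. -1.] tool z in board [ 1. -0.] q [-0.13  0.07  2.23 -0.    0.84  1.13]
holder [-24.   55.3] bottle top [-27.   57.4]
delta tool mm [-0.3  0.4 25.4]
```

View pics/l4.png

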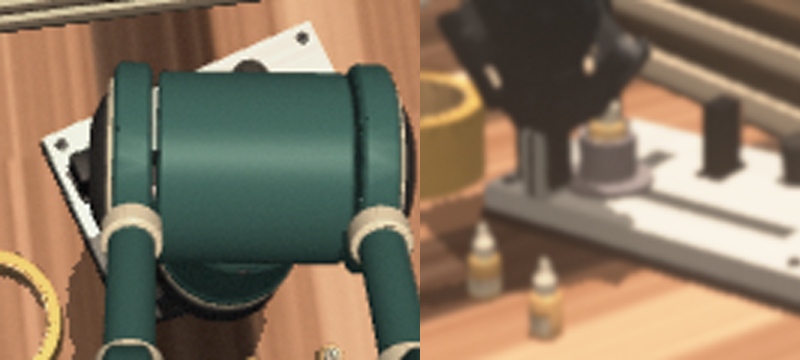

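The measured holder position is (−24, 55.3), so it is at the corner. In the side panel the fingers (535,160) are behind it on the −x side. Second push now.

Request:
arm_command:
  deltas:
    - [0,0,0.006,0]
    - [0,0,0.006,0]
    - [0,0,0.005,0]
    - [0,0,0.004,0]
    - [0,0,0.004,0]
    - [0,0,0.004,0]
    - [0,0,0.004,0]
    - [0,0,0.005,0]
    - [0,0,0.005,0]
    - [0,0,0.006,0]
    - [0,0,0.006,0]
    - [0,0,0.006,0]
    - [0,0,0.004,0]
    - [0,0,0.003,0]
    - [0,0,0.002,0]
    - [0,0,0,0]
    - [0,0,0,0]

```text
time: 13.75
tool_pos: [0.5246, -0.0146, 0.0354]
tcp_rot: [-1.339, 0.979, -0.979]
wrist_force: [0.3, -1.0, -0.2]
width: 0.003
```

```bash
python3 look.py 5; python3 -c "
from nav import *
to(-1.5,55,.035)"
```

```text
t 13.85 pos [ 0.5245 -0.0147  0.0353] board mm [-8.6 55. ] z 35.3 F board [ 1.  -0.2] 0.6 w -0.003
tool x in board [ 0. -1.] tool y [ 0. -0. -1.] tool z in board [1. 0.] q [-0.08  0.19  2.09  0.    0.86  1.19]
delta tool mm [0.  0.3 7.1]
```

View pics/l5.png

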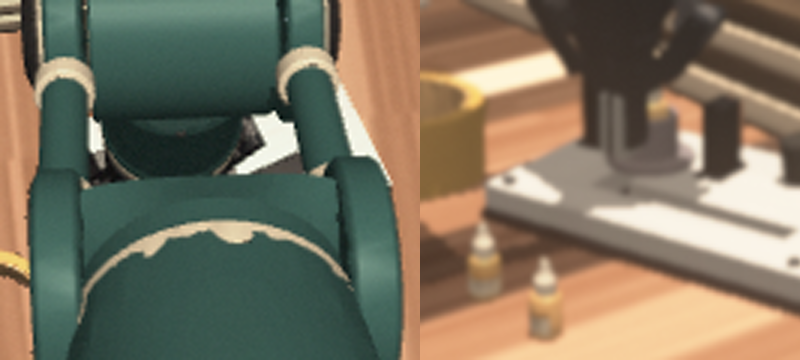

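The side panel shows the holder at about (650,150), following along the short leg between the posts. About 7 mm is left, so I'll finish in small steps watching the force.

Request:
arm_command:
  deltas:
    - [0,0,0.003,0]
    - [0,0,0.002,0]
    - [0,0,0.001,0]
    - [0,0,0.001,0]
    - [0,0,0,0]
    - [0,0,0,0]

```text
time: 14.6
tool_pos: [0.5314, -0.0125, 0.0353]
tcp_rot: [-1.339, 0.979, -0.979]
wrist_force: [0.2, -0.4, -0.6]
width: 0.002
```

Request:
arm_command:
  deltas:
    - [0,0,0.0005,0]
    - [0,0,0.0005,0]
    - [0,0,0,0]

```text
time: 14.98
tool_pos: [0.5321, -0.0122, 0.0353]
tcp_rot: [-1.34, 0.979, -0.979]
wrist_force: [-1.3, 0.6, 0.5]
width: -0.003
```

```bash
python3 -c "import nav"
```

```text
t 14.97 pos [ 0.5321 -0.0122  0.0353] board mm [-0.6 55. ] z 35.3 F board [-1.   0.9] 0.5 w -0.003
tool x in board [ 0. -1.] tool y [-0.  0. -1.] tool z in board [1. 0.] q [-0.07  0.2   2.08  0.    0.86  1.19]
```

Request:
arm_command:
  deltas:
    - [0,0,0.0005,0]
    - [0,0,0,0]
    - [0,0,0,0]

```text
time: 15.35
tool_pos: [0.5327, -0.0121, 0.0353]
tcp_rot: [-1.34, 0.979, -0.979]
wrist_force: [-1.2, 0.4, 1.0]
width: 0.002
```

Request:
arm_command:
  deltas:
    - [0,0,0.0005,0]
    - [0,0,0,0]
    - [0,0,0,0]

```text
time: 15.72
tool_pos: [0.5331, -0.0119, 0.0353]
tcp_rot: [-1.34, 0.979, -0.979]
wrist_force: [0.4, -0.3, -0.3]
width: 0.001
```

Request:
arm_command:
  deltas:
    - [0,0,0.0005,0]
    - [0,0,0.0005,0]
    - [0,0,0,0]

```text
time: 16.1
tool_pos: [0.5341, -0.0116, 0.0353]
tcp_rot: [-1.34, 0.979, -0.979]
wrist_force: [0.1, 0.5, 0.9]
width: 0.002
```

Request:
arm_command:
  deltas:
    - [0,0,0.0005,0]
    - [0,0,0.0005,0]
    - [0,0,0,0]

```text
time: 16.48
tool_pos: [0.5344, -0.0115, 0.0352]
tcp_rot: [-1.341, 0.98, -0.978]
wrist_force: [-4.1, -1.8, 3.0]
width: -0.002
```

```bash
python3 -c "import nav"
```

```text
t 16.48 pos [ 0.5344 -0.0115  0.0352] board mm [ 1.8 55. ] z 35.2 F board [-4.5 -0.5] 3.0 w -0.002
tool x in board [ 0. -1.] tool y [-0.001 -0.    -1.   ] tool z in board [1. 0.] q [-0.07  0.21  2.07 -0.    0.86  1.19]
```

Request:
arm_command:
  deltas:
    - [0,0,0.0005,0]
    - [0,0,0,0]

```text
time: 16.73
tool_pos: [0.5345, -0.0114, 0.0352]
tcp_rot: [-1.341, 0.98, -0.978]
wrist_force: [-4.9, -2.0, 5.2]
width: 0.001
```

Request:
arm_command:
  deltas:
    - [0,0,-0.003,0]
    - [0,0,-0.006,0]
    - [0,0,-0.01,0]
    - [0,0,-0.02,0]
    - [0,0,-0.03,0]
    - [0,-0.02,-0.02,0]
    - [0,-0.04,-0.01,0]
    - [0,-0.05,0,0]
    - [0,-0.05,0,0]
    - [0.04,-0.03,0,0]
    - [0.05,0,0,0]
    - [0.05,0,0,0]
    - [0.05,0,0,0]
    - [0.05,0,0,0]
    - [0.05,0,0,0]
    - [0.04,0,0,0]
    - [0,0,0,0]
    - [0,0,0,0]

```text
time: 18.98
tool_pos: [0.5407, -0.355, 0.2247]
tcp_rot: [-1.339, 0.98, -0.978]
wrist_force: [0.1, 0.9, 0.1]
width: -0.0
```

```bash
python3 look.py 6; python3 - <<'E'
from h import *
from nav import *
c=pickle.load(open("c6.pkl","rb"))["top"]["color"][:,:,::-1]
cv2.imwrite("pics/topz6.png",cv2.resize(c[140:260,230:370],None,fx=5.5,fy=5,interpolation=2)); cv2.imwrite("pics/top6.png",c)
E
```

```text
t 19.07 pos [ 0.541  -0.3544  0.2252] board mm [ -96.2 -273.6] z 225.2 F board [ 0.2 -0.3] -0.5 w 0.001
tool x in board [ 0.001 -1.   ] tool y [-0.     0.001 -1.   ] tool z in board [1.    0.001] q [-0.62  0.22  1.67  0.    1.25  0.64]
```

View pics/topz6.png

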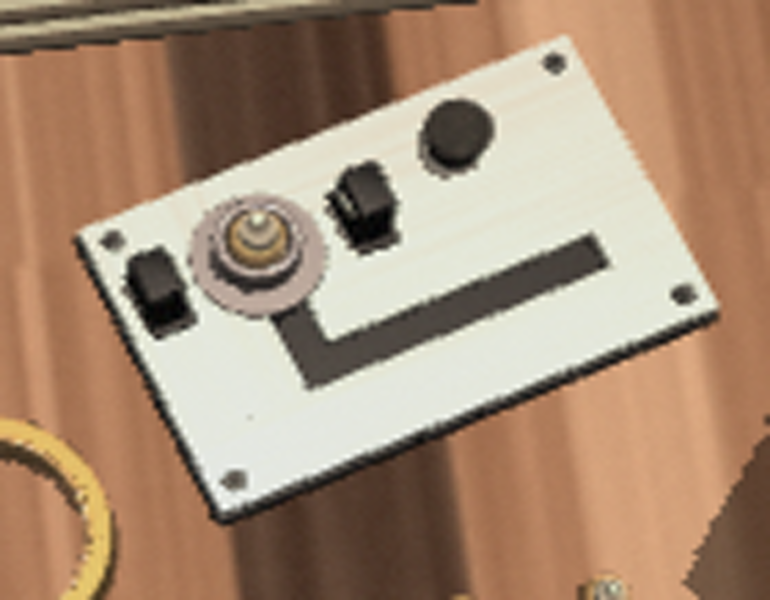

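View pics/l6.png

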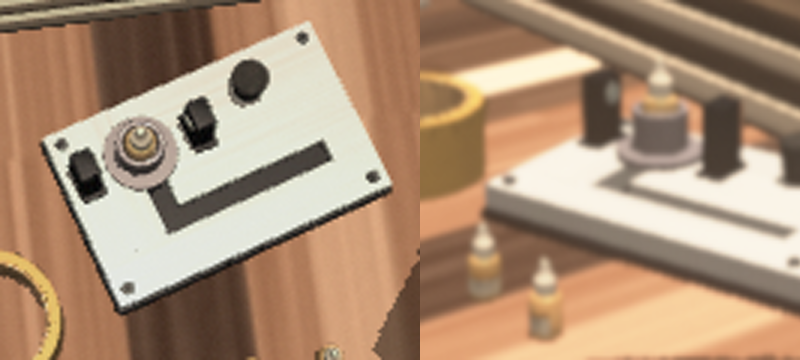

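```bash
python3 - <<'E'
from h import *
from nav import R,t
d=pickle.load(open("c6.pkl","rb"));c=d["top"];c0=pickle.load(open("c0.pkl","rb"))["top"]
f=lambda x,y,z:(R.T@(cast(c,np.array([x,y])/[5.5,5]+[230,140]-.4,z)[0,:2]-t)*1e3).round(1)
print("holder",f(258,255,.0265),"nozzle",f(258,219,.081))
df=cv2.absdiff(c["color"],c0["color"]).max(2)
for n,(a,b,e,g) in dict(tape=(198,220,254,275),stopper=(304,157,322,177),lamp=(370,142,408,180)).items(): print(n,"changed px",(df[b:g,a:e]>40).sum())
E
```

```text
t 19.07 pos [ 0.541  -0.3544  0.2252] board mm [ -96.2 -273.6] z 225.2 F board [ 0.2 -0.3] -0.5 w 0.001
tool x in board [ 0.001 -1.   ] tool y [-0.     0.001 -1.   ] tool z in board [1.    0.001] q [-0.62  0.22  1.67  0.    1.25  0.64]
holder [26.8 56.2] nozzle [27.4 56. ]
tape changed px 0
stopper changed px 0
lamp changed px 110
```

View pics/top6.png

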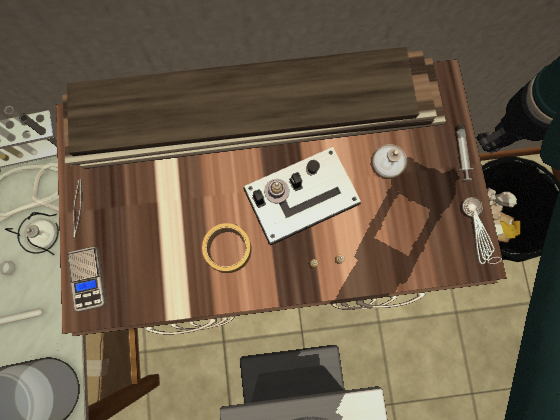

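The holder measures (26.8, 56.2) against a home position of (26 to 27.5, 55), which is within calibration error. The lamp still stands at (389,161), with only the arm's shadow falling on it. The stopper and tape are unchanged.

```bash
python3 -c "
from workcell import job
print(job.finish_job())"
```

```text
the job is handed in; nothing more can be done
None
```

The holder is fully home at the end of the slot between the two posts, and the job is handed in. With the fingers closed, I pushed the holder along the long leg to the corner. I then went round it and pushed it along the short leg. Wall contact read about 4 N at the corner and about 5 N at the end. The hand then backed away and lifted clear, and the last picture was taken at about 19 s.

**Holder and bottle:** The final top view puts the holder at board (26.8, 56.2) mm against a home of (26 to 27.5, 55). The 1.2 mm difference in y is within the pin clearance and calibration error. The bottle stands upright in its holder.

**Other items:** The stopper and tape areas have no changed pixels. The lamp area has 110 changed pixels. I put those down to the arm's shadow because the lamp is still in the same place, but I did not check that separately.

**Disagreements:**
- The end wall came about 2–3 mm later than the camera fit predicted, measured from the tool's position.
- A small upward force of about 5 N showed at the final press.

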